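Lock the cam clamp on the dark bridge blank

TASK

On the guitar repair bench stand two small cam clamps, one with a dark wooden bridge blank in it and one with a pale blank. Turn the black knob of the clamp with the dark blank clockwise (seen from above) until its sprung steel jaw drops into the notch of the red cam and closes on the blank, then let go of it. Leave the knob of the other clamp alone.

Things in the scene. Friction and masses are not known exactly. Their poses are not given: they have to be found in the camera images.
- dark_knob_grip (a point): On the upright axis of the knob to turn, 50 mm above the table, inside its black bar grip (52 long, 16 wide, from 22 to 64 mm above the table). Turns with the knob: z up, x along the bar to its white-striped end and the cam's notch, y across it (pinch there from above). Under it a red cam 68 in diameter, 12 to 22 mm up. All else on the clamp, a fixed blue plate 170 x 150, is under 27 mm high.
- dark_knob (a joint): Angle of that knob (clamp with the very dark blank, 90 x 30 x 14 mm) in rad, growing clockwise seen from above. Starts at 0 to 0.3. At 1.2 the notch faces the brass roller on the jaw's short arm, on the clamp's far side from the robot. The jaw drops at about 0.9; then the roller holds the knob captive up to about 1.4. Turns easily (0.4 N m or less) and stays where left.
- dark_jaw (a joint): Travel of the sprung steel jaw bar (about 7 N) of the clamp with the dark blank, in m towards the cam: about 0 while its roller rides on the cam's rim (jaw open), about 0.006 when it has dropped into the notch and closed on the blank (0.010 if the blank were missing).
- pale_knob (a joint): Angle in rad, growing clockwise, of the knob of the other clamp, alike but for its pale, maple-coloured blank. Starts at 0 to 0.3. To be left alone.
Mind the look-alikes: they are no part of the job. What is shaped like the part that bears dark_knob_grip but green or turquoise is not meant.

How it is judged (in metres and radians):
At the end, for the whole second after the job is handed in: The jaw of the clamp with the dark blank has dropped 4.5 to 8 mm, into the cam's notch and onto the blank, with its knob at 1.2 rad within 0.35 rad and at rest; the other clamp's knob is still below 0.5 rad (value of joint dark_jaw between 0.0045 and 0.008 m and value of joint dark_knob between 0.85 and 1.55 rad and velocity of joint dark_knob between -0.1 and 0.1 rad/s and value of joint pale_knob below 0.5 rad); the robot touches nothing.
It fails at once if the knob of the clamp with the pale blank is turned beyond 0.5 rad (value of joint pale_knob above 0.5 rad).
It also fails if it takes over 32 s, if anything falls off the work surface, if the arm or the gripper's body presses on something with over 40 N, if the wrist force passes 120 N, or if a joint passes its speed limit or range.

ROBOT

A 6-joint arm with a two-finger parallel gripper is mounted at the origin on the work surface. World frame = base frame: x ahead of the robot, y to its left, z up, the work surface at z = 0. Lengths are in mm, angles in rad, forces in N, time in s.
With the tool pointing down it reaches from about 300 to 775 mm from the base axis. Payload 14.6 kg.
Tool frame: the origin (TCP) lies between the finger pads; the fingertips stand 8 mm ahead of it and the grasp point (between the pads) lies 11 mm behind it; z points along the fingers, y is the direction in which the jaws open and shut (so a half turn about z gives the same grasp; the last joint's range is limited). The gripper opens to 94 mm and grips with 3 to 60 N. Pads are 16 mm wide; open, the fingers measure 119 mm over their backs; the gripper's body (75 mm by 177 mm) begins 78 mm behind the grasp point.
Start: joints at [1.15, 0.3, 1.521, -0, 1.321, -0.067], TCP at [190.553, 515.925, 213.446] pointing down, gripper open.
Joint ranges: [-3.03, 3.03], [-0.79, 2.21], [0.23, 2.52], [-1.04, 4.18], [0, 3.07], [-2.55, 2.55]. Speed limits (rad/s): [2.22, 2.22, 2.57, 3.14, 3.14, 3.14].

INTERFACE

Orientations are given as [roll, pitch, yaw] about the fixed x, y, z axes, in that order (R = Rz(yaw) Ry(pitch) Rx(roll)).
In Python, from cell import manip, cams, models gives the robot as it stands. The module is installed in compiled form; this text tells all that it offers.
- The arm moves only by the shell command python3 -m pendant 'ROWS' [OPENING] [FORCE]. ROWS is JSON, a list that holds one entry, the list of rows, each a list of 4 numbers: the shift along the tool's x, y, z in cm, then the turn about the tool's z in rad. In form: [[[x, y, z, roll], ...]]. A call has 1 to 5 rows; each row is the pose to reach, as a shift and turn from the pose commanded when the call began, along the tool's axes at that moment; what a row does not reach only later rows make up. A row lasts 1/10 s, in which the tool goes at most 50 mm and 8.59 degrees, less where a joint would pass 70% of its speed; a pose out of reach is approached as far as the arm can. A call with a gripper value outside its range is refused whole. OPENING is the opening, from -1 (shut) to 1 (fully open), so that 0 is half open, set as the call begins (- or left out, the last holds). The fingers move at their own pace and stop on an object; FORCE is the grip in N (left out, the last holds). Time passes only in rows, so rows that repeat a pose let the fingers close. It gives the time, the measured TCP pose, the force and the opening at its end, in the units of the state.
- manip.read_state(): the state, without advancing time (a new reading comes with each control period).
- cams.camera(name): name is "scene" or "side" or "wrist"; returns a dict with "frame" (400x640x3 uint8, red, green, blue), "K" (3x3 intrinsics, pixels), "D" ([k1, k2, p1, p2, k3] as OpenCV has them; the pictures are not rectified), "pose" (4x4, takes a point from camera to world coordinates). Camera axes: x right, y down, z forward; pixel columns grow to the right and rows downward; lengths in mm; the calibration is good to about 2 mm. A picture is of the moment at which its call begins. There is no depth.
- manip.sign_off(): hands the job in, once; it reports no verdict.
Trained networks look in the newest picture that a camera, given by its name, has taken for a name from the list of things; names that differ only in an ending like _2 or _b are one class to them, and where a whole thing is asked for, a point or a joint stands for the part that bears it (a point fixed in the world has none). Each returns a list of dicts, best first, with "score" (0 to 1); they miss things now and then, are a little off and sometimes report something else, mostly with a low value. They report only what shows in the picture. A call takes as long as a camera call. They do not tell look-alikes from the thing itself.
- models.regions_of(camera, name): "pixels" (400x640 bool, what is visible of it) and "point" ([column, row] in pixels, amid what is visible of it).
The state is a dict: "clock": time; "joints": joint angles; "qd": joint speeds; "effort": joint torques, N m; "eef_pos": TCP position; "eef_rot": TCP orientation; "wrist_force": force on the tool from outside, world axes, zero at the start; "moment": the same for the moment, N m; "finger_gap": finger opening in mm.
Only numpy, scipy, OpenCV 4.12 (cv2) and the standard library are available. Lean on these libraries where they do the work, as an engineer would, in place of code of your own. Each camera call takes 0.05 s, during which the arm holds its last target.

## Working session

There is one attempt and no reset: what is moved stays moved. The work goes in short steps, Python scripts to look and compute and a shell command to move; the robot and the scene stay as the last step left them, time stands still between calls to the robot, and variables do not carry over. Pictures are saved under pics/ and viewed, and the job is handed in when it is done.

```bash
mkdir -p pics; python3 - <<'E'
from cell import manip, cams, models
import cv2
s=manip.read_state()
for k,v in s.items(): print(k,v)
for n in ("scene","side"):
    c=cams.camera(n); cv2.imwrite(f"pics/{n}0.png",c["frame"][:,:,::-1])
    for nm in ("dark_knob_grip",):
        for r in models.regions_of(n,nm): print(n,nm,r["score"],r["point"],r["pixels"].sum())
E
```

```text
clock 0.0
joints [ 1.15036536e+00  3.00468438e-01  1.52153495e+00 -3.19344132e-05
  1.32068101e+00 -6.66170234e-02]
qd [ 0.00050254 -0.00057901  0.00148307  0.00089501 -0.00032513  0.00014478]
effort [-7.35697677e-05 -5.31809020e+01 -3.52737021e+01  7.09070452e-02
  2.44987925e-02 -3.48850813e-05]
eef_pos [190.48782607 515.71403892 212.90729205]
eef_rot [-3.14050127e+00 -4.18118713e-05  2.78778661e+00]
wrist_force [ 0.0238509  -0.24718193  0.55550596]
moment [0.01008084 0.01542855 0.01940284]
finger_gap 94.34987208349702
scene dark_knob_grip 0.87 [393.1, 255.7] 903
scene dark_knob_grip 0.61 [460.2, 164.4] 739
side dark_knob_grip 0.9 [326.7, 172.9] 390
side dark_knob_grip 0.88 [221.7, 172.8] 440
side dark_knob_grip 0.62 [297.8, 234.9] 701
```

View pics/scene0.png

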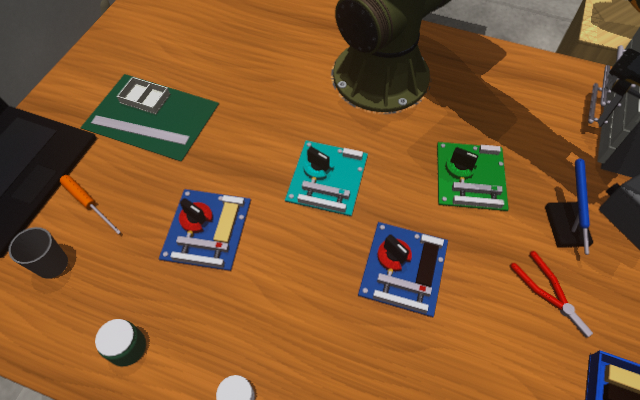

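View pics/side0.png

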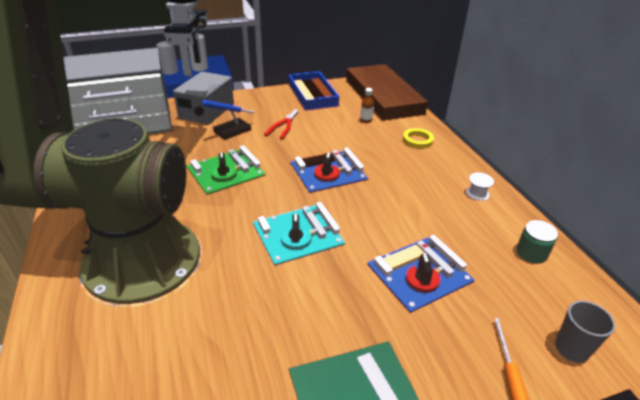

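The scene camera shows the dark-blank clamp at about (403,268), with its knob at (393,253). The pale clamp is at (205,230), and the turquoise and green ones are decoys. In the side view the dark clamp's knob is at (327,172).

```bash
cat > h.py <<'E'
import numpy as np, cv2
from cell import manip, cams, models
def ray(c,p):
    u=cv2.undistortPoints(np.array([[p]],float),c["K"],np.array(c["D"],float))[0,0]
    P=np.array(c["pose"]); d=P[:3,:3]@np.array([u[0],u[1],1]); return P[:3,3],d/np.linalg.norm(d)
def atz(c,p,z):
    o,d=ray(c,p); return o+d*(z-o[2])/d[2]
def tri(a,b):
    A=np.zeros((3,3));y=np.zeros(3)
    for o,d in (a,b):
        M=np.eye(3)-np.outer(d,d);A+=M;y+=M@o
    return np.linalg.solve(A,y)
def proj(c,X):
    P=np.linalg.inv(np.array(c["pose"])); r=cv2.Rodrigues(P[:3,:3])[0]
    return cv2.projectPoints(np.array(X,float).reshape(-1,1,3),r,P[:3,3],c["K"],np.array(c["D"],float))[0][:,0]
E
python3 - <<'E'
from h import *
S=cams.camera("scene");D=cams.camera("side")
X=tri(ray(S,(393.1,255.7)),ray(D,(326.7,172.9)));print(X, proj(S,X),proj(D,X))
print("grip from scene at z43",atz(S,(393.1,255.7),43))
f=S["frame"][215:320,350:455];cv2.imwrite("pics/crop1.png",cv2.resize(f,None,fx=5.7,fy=5.7,interpolation=cv2.INTER_CUBIC)[:,:,::-1])
f=D["frame"][140:195,285:375];cv2.imwrite("pics/crop2.png",cv2.resize(f,None,fx=8,fy=8,interpolation=cv2.INTER_CUBIC)[:,:,::-1])
E
```

```text
[484.06613048 178.09704249  12.8007648 ] [[393.5412715  255.34641338]] [[327.07524468 173.10009537]]
grip from scene at z43 [499.7541111  178.02674856  43.        ]
```

View pics/crop1.png

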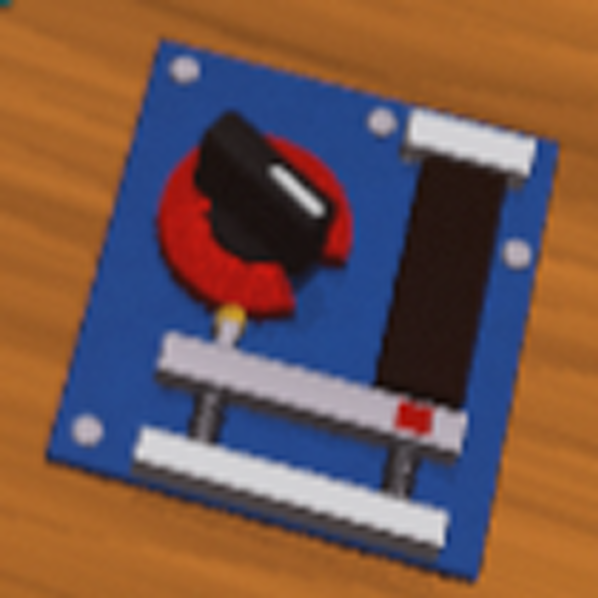

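View pics/crop2.png

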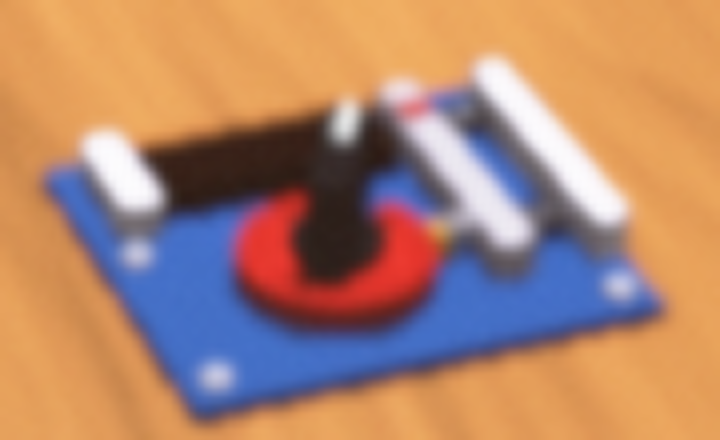

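```bash
cat > fit.py <<'E'
from h import *
from scipy.optimize import minimize
def box(x,y,t,L=52,W=16,z0=22,z1=64):
    c,s=np.cos(t),np.sin(t)
    return [(x+c*a-s*b,y+s*a+c*b,z) for z in(z0,z1) for a,b in((-L/2,-W/2),(L/2,-W/2),(L/2,W/2),(-L/2,W/2))]
def disc(x,y,z,r=34,n=60):
    a=np.linspace(0,2*np.pi,n,endpoint=False); return [(x+r*np.cos(q),y+r*np.sin(q),z) for q in a]
def fill(m,p,k): cv2.fillConvexPoly(m,cv2.convexHull(np.round(np.array(p)*k).astype(np.int32)),255)
E
python3 - <<'E'
from fit import *
S=cams.camera("scene");D=cams.camera("side")
def masks(c,r):
    f=c["frame"].astype(int);R,G,B=f[...,0],f[...,1],f[...,2]
    red=(R>100)&(G<60)&(B<60)
    m=np.zeros(R.shape,bool);m[r[1]:r[3],r[0]:r[2]]=1
    return red&m
rs=masks(S,(372,235,415,275)); rd=masks(D,(312,155,345,182))
rs[:, :][:, :]=rs
# ellipse of red: project disc hull z12..22 and compare hull of red extreme (hull)
def hull(m): 
    p=cv2.findNonZero(m.astype(np.uint8)); h=cv2.convexHull(p); o=np.zeros(m.shape,np.uint8); cv2.fillConvexPoly(o,h,1); return o>0
hs,hd=hull(rs),hull(rd)
def cost(v):
    t=0
    for c,h in((S,hs),(D,hd)):
        k=1; o=np.zeros((400*4,640*4),np.uint8)
        p=proj(c,disc(v[0],v[1],12)+disc(v[0],v[1],22)); fill(o,p*4+1.5,1)
        o=cv2.resize(o,(640,400),interpolation=cv2.INTER_AREA)/255.
        t+=np.abs(o-h).sum()/ h.sum()
    return t
x0=atz(S,(393.1,255.7),22)[:2]
best=min(((cost((x,y)),x,y) for x in np.arange(x0[0]-20,x0[0]+21,2) for y in np.arange(x0[1]-20,x0[1]+21,2)))
print(x0,best,rs.sum(),rd.sum())
r=minimize(cost,best[1:],method="Nelder-Mead");print(r.x,r.fun)
x,y=r.x
# plate heading from rails: back white block / fixed rail ends (crop coords /5.7)
cp=lambda u,v:(350+u/5.7-.4,215+v/5.7-.4)
for a,b in (((50,462),(478,582)),((160,40),(558,143)),((160,40),(50,462)),((558,143),(478,582))):
    A,B=atz(S,cp(*a),4),atz(S,cp(*b),4);d=B-A;print("edge",A[:2],B[:2],np.linalg.norm(d),np.arctan2(d[1],d[0]))
A,B=atz(S,cp(275,168),64),atz(S,cp(325,215),64);d=B-A;print("stripe",A,B,np.arctan2(d[1],d[0]))
t=np.arctan2(d[1],d[0])
for n,c,(a,b,w,h),k in(("s",S,(360,225,60,55),10),("d",D,(300,150,60,40),10)):
    im=cv2.resize(c["frame"][b:b+h,a:a+w],None,fx=k,fy=k,interpolation=cv2.INTER_CUBIC)[:,:,::-1].copy()
    f=lambda P:np.round((proj(c,P)-[a,b]+.5)*k).astype(np.int32)
    cv2.polylines(im,[f(disc(x,y,22))],True,(0,255,255),1)
    q=f(box(x,y,t));cv2.polylines(im,[q[:4]],True,(0,255,0),1);cv2.polylines(im,[q[4:]],True,(255,255,0),1)
    cv2.imwrite(f"pics/fit1{n}.png",im)
E
```

```text
[489.58856231 177.65118169] (np.float64(0.39176190987198406), np.float64(481.5885623053515), np.float64(177.651181687315)) 342 200
[480.97900116 178.74795835] 0.3797115974375156
edge [586.77509331 138.3799602 ] [575.23830937 285.56608539] 147.6375725614359 1.6490186738124308
edge [416.68059095 124.00844608] [405.44575971 272.59676024] 149.01244424214568 1.6462631952307065
edge [416.68059095 124.00844608] [586.77509331 138.3799602 ] 170.70055697400488 0.08429115145059247
edge [405.44575971 272.59676024] [575.23830937 285.56608539] 170.2871495893787 0.07623532529495569
stripe [483.02266809 179.94220625  64.        ] [493.84033424 200.60413112  64.        ] 1.0884823182115382
```

View pics/fit1s.png

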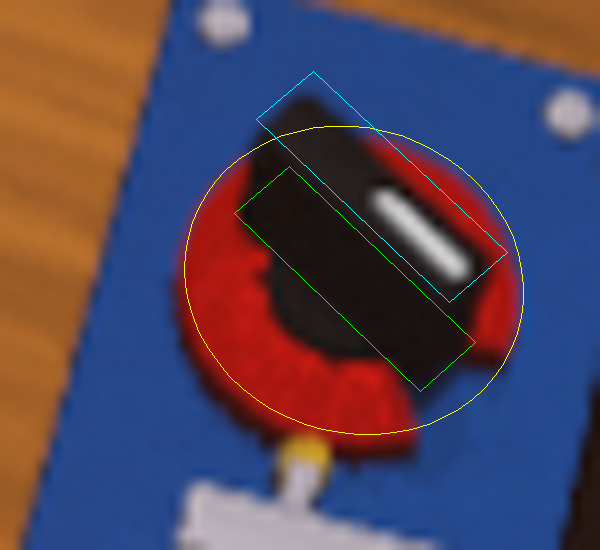

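View pics/fit1d.png

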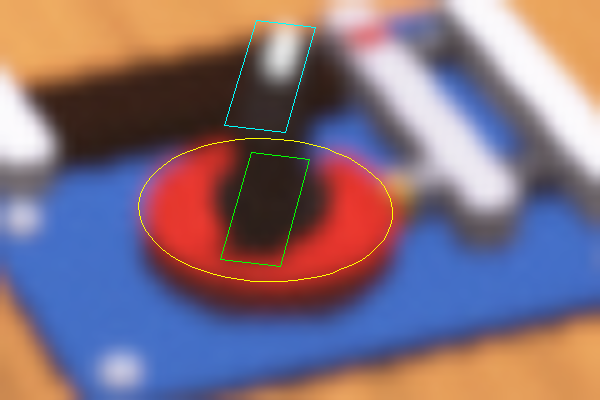

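```bash
python3 -m pendant '[[[-3.9,-2.2,0,0],[-7.9,-4.4,0,0],[-11.8,-6.5,0,0],[-15.7,-8.7,0,0],[-19.6,-10.9,0,0]]]' 1; python3 -m pendant '[[[-3.9,-2.2,0,0],[-7.9,-4.4,0,0],[-11.8,-6.5,0,0],[-15.7,-8.7,0,0],[-19.6,-10.9,0,0]]]'; python3 -m pendant '[[[0,0,0,0.14],[0,0,0,0.28],[0,0,0,0.42],[0,0,0,0.56],[0,0,0,0.7]]]'; python3 -m pendant '[[[0,0,0,0.14],[0,0,0,0.28],[0,0,0,0.42],[0,0,0,0.56],[0,0,0,0.7]]]';python3 -m pendant '[[[0,0,0,0.1],[0,0,0,0.2],[0,0,0,0.3],[0,0,0,0.3]]]'
python3 - <<'E'
from fit import *
s=manip.read_state();print(s["eef_pos"],s["eef_rot"],s["joints"])
S=cams.camera("wrist");cv2.imwrite("pics/w1.png",S["frame"][:,:,::-1])
for r in models.regions_of("wrist","dark_knob_grip"): print(r["score"],r["point"],r["pixels"].sum())
x,y,t=484,175.5,1.09
im=S["frame"][:,:,::-1].copy()
f=lambda P:np.round(proj(S,P)).astype(np.int32)
cv2.polylines(im,[f(disc(x,y,22))],True,(0,255,255),1)
q=f(box(x,y,t));cv2.polylines(im,[q[:4]],True,(0,255,0),1);cv2.polylines(im,[q[4:]],True,(255,255,0),1)
cv2.imwrite("pics/w1fit.png",im)
E
```

```text
clock: 0.9
eef_pos: [337.5, 344.3, 213.6]
eef_rot: [3.141, 0.0, 2.788]
wrist_force: [1.2, -0.3, 0.5]
finger_gap: 94.1
clock: 1.4
eef_pos: [483.7, 174.0, 213.6]
eef_rot: [3.141, 0.0, 2.788]
wrist_force: [0.8, 1.9, 0.6]
finger_gap: 94.2
clock: 1.9
eef_pos: [482.7, 175.6, 213.4]
eef_rot: [-3.142, -0.0, 2.082]
wrist_force: [-1.0, 0.3, -0.1]
finger_gap: 94.2
clock: 2.4
eef_pos: [482.7, 175.6, 213.5]
eef_rot: [3.142, -0.0, 1.382]
wrist_force: [-0.9, -0.0, 0.3]
finger_gap: 93.7
clock: 2.8
eef_pos: [482.7, 175.6, 213.5]
eef_rot: [-3.142, 0.0, 1.086]
wrist_force: [-0.1, -0.3, 0.6]
finger_gap: 93.9
[482.71925531 175.6159704  213.46209144] [-3.14157681e+00  7.65716900e-06  1.08620165e+00] [2.77605571e-01 2.18958102e-01 1.62277632e+00 5.60795264e-06
 1.29987498e+00 7.62198745e-01]
0.93 [106.4, 230.8] 2686
0.9 [319.6, 189.7] 2419
0.47 [291.0, 351.1] 213
```

View pics/w1fit.png

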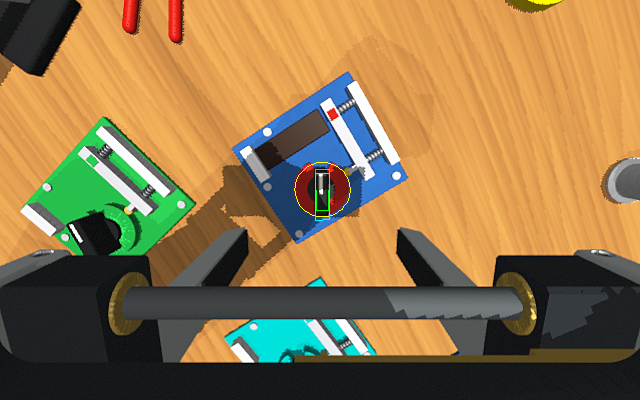

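The wrist view has the dark clamp in the middle, with its knob at (321,190). My projected model sits on it, so I'll zoom in to check the fit.

```bash
python3 - <<'E'
from fit import *
S=cams.camera("wrist")
a,b,w,h,k=280,150,80,80,7
for n,(x,y,t) in (("a",(484,175.5,1.09)),):
    im=np.clip(cv2.resize(S["frame"][b:b+h,a:a+w],None,fx=k,fy=k,interpolation=cv2.INTER_CUBIC)[:,:,::-1].astype(float)*1.8,0,255).astype(np.uint8)
    f=lambda P:np.round((proj(S,P)-[a,b]+.5)*k).astype(np.int32)
    cv2.polylines(im,[f(disc(x,y,22))],True,(0,255,255),1)
    q=f(box(x,y,t));cv2.polylines(im,[q[:4]],True,(0,255,0),1);cv2.polylines(im,[q[4:]],True,(255,255,0),1)
    cv2.imwrite(f"pics/w1z{n}.png",im)
    print(f([(x,y,64),(x+10*np.cos(t),y+10*np.sin(t),64),(x-10*np.sin(t),y+10*np.cos(t),64)]))
E
```

```text
[[298 330]
 [298 267]
 [234 330]]
```

View pics/w1za.png

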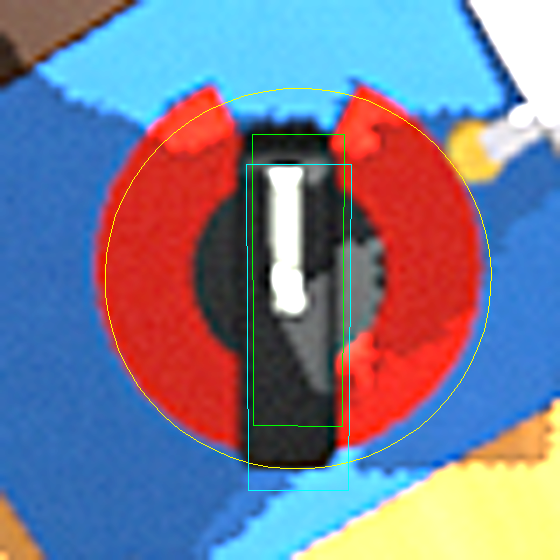

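The model needs about 3 mm along the bar, and its yaw is good. I'm descending now.

```bash
python3 -m pendant '[[[0.3,0,3.0,0],[0.3,0,6.5,0],[0.3,0,10,0],[0.3,0,13.5,0],[0.3,0,14.5,0]]]' 0; python3 -m pendant '[[[0,0,1,0],[0,0,2,0],[0,0,2.7,0],[0,0,2.7,0],[0,0,2.7,0]]]'
python3 - <<'E'
from fit import *
s=manip.read_state();print(s["eef_pos"],s["eef_rot"],s["finger_gap"])
S=cams.camera("wrist");cv2.imwrite("pics/w2.png",S["frame"][:,:,::-1])
E
```

```text
clock: 3.45
eef_pos: [482.6, 177.8, 65.4]
eef_rot: [-3.138, 0.003, 1.09]
wrist_force: [0.7, -0.4, 0.5]
finger_gap: 57.2
clock: 3.95
eef_pos: [484.4, 178.4, 42.0]
eef_rot: [3.141, -0.001, 1.088]
wrist_force: [0.1, -0.4, 0.0]
finger_gap: 47.0
[484.43326533 178.37353055  41.99199602] [ 3.14102931e+00 -5.40460643e-04  1.08795484e+00] 47.03333823388167
```

View pics/w2.png

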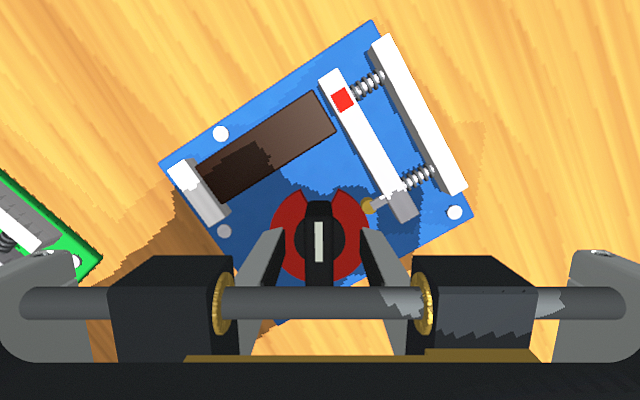

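The fingers now stand on either side of the bar at (318,240), centred and clear of the cam. Next I'll close the gripper.

```bash
python3 -m pendant '[[[0,0,0,0],[0,0,0,0],[0,0,0,0],[0,0,0,0],[0,0,0,0]]]' -1 20; python3 -m pendant '[[[0,0,0,0],[0,0,0,0],[0,0,0,0]]]'
```

```text
clock: 4.5
eef_pos: [483.0, 178.9, 41.5]
eef_rot: [-3.139, 0.001, 1.088]
wrist_force: [-11.4, 4.7, 7.2]
finger_gap: 15.9
clock: 4.8
eef_pos: [483.0, 178.9, 41.5]
eef_rot: [-3.139, 0.001, 1.088]
wrist_force: [-10.9, 5.3, 7.7]
finger_gap: 16.0
```

The bar is gripped, with a 16 mm gap. I'll shift 1.5 mm across to relieve the side load, then turn clockwise. Positive roll lowered the yaw earlier, so clockwise is positive.

```bash
python3 -m pendant '[[[0,-0.15,0,0],[0,-0.15,0,0.05],[0,-0.15,0,0.12],[0,-0.15,0,0.2],[0,-0.15,0,0.28]]]'; python3 -m pendant '[[[0,0,0,0.07],[0,0,0,0.15],[0,0,0,0.22],[0,0,0,0.22],[0,0,0,0.22]]]'
python3 - <<'E'
from fit import *
s=manip.read_state();print(s["eef_pos"],s["eef_rot"],s["wrist_force"],s["moment"])
S=cams.camera("wrist");cv2.imwrite("pics/w3.png",S["frame"][:,:,::-1])
E
```

```text
clock: 5.3
eef_pos: [482.9, 178.9, 41.6]
eef_rot: [3.141, -0.0, 0.805]
wrist_force: [-0.6, 0.6, 1.9]
finger_gap: 15.9
clock: 5.8
eef_pos: [483.1, 178.7, 41.6]
eef_rot: [3.141, -0.0, 0.59]
wrist_force: [1.6, -3.8, 1.2]
finger_gap: 15.7
[483.06764535 178.71005084  41.57101864] [ 3.14104800e+00 -3.22824526e-04  5.89596092e-01] [ 1.63688185 -3.78464365  1.21425882] [-0.89750126 -0.18303804 -0.18500499]
```

View pics/w3.png

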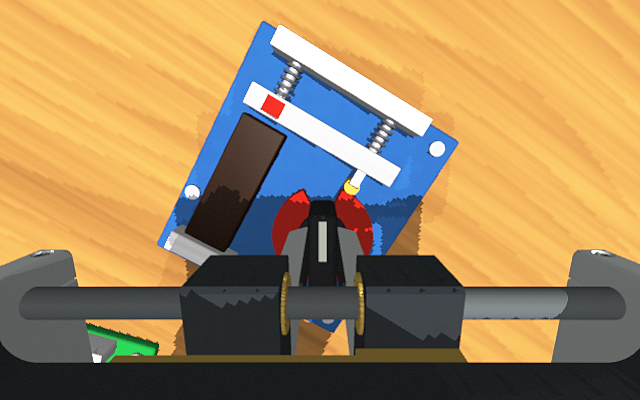

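The knob follows the gripper: the notch (at about (320,200)) is nearing the roller at (352,187), and the jaw is still open. I'll turn another 0.5 rad.

```bash
python3 -m pendant '[[[0,0,0,0.06],[0,0,0,0.12],[0,0,0,0.18],[0,0,0,0.24],[0,0,0,0.3]]]'; python3 -m pendant '[[[0,0,0,0.06],[0,0,0,0.12],[0,0,0,0.18],[0,0,0,0.2],[0,0,0,0.2]]]'
python3 - <<'E'
from fit import *
s=manip.read_state();print(s["eef_pos"],s["eef_rot"],s["wrist_force"],s["moment"])
S=cams.camera("wrist");cv2.imwrite("pics/w4.png",S["frame"][:,:,::-1])
E
```

```text
clock: 6.35
eef_pos: [483.2, 178.5, 41.6]
eef_rot: [3.141, -0.001, 0.287]
wrist_force: [2.7, -5.5, 2.1]
finger_gap: 15.2
clock: 6.85
eef_pos: [483.2, 178.3, 41.6]
eef_rot: [3.141, -0.001, 0.089]
wrist_force: [2.9, -7.6, 1.4]
finger_gap: 15.7
[483.22309972 178.33261108  41.56559494] [ 3.14058786e+00 -6.82525608e-04  8.86548199e-02] [ 2.89485605 -7.59608119  1.40916182] [-1.60500511 -0.36837798 -0.05515659]
```

View pics/w4.png

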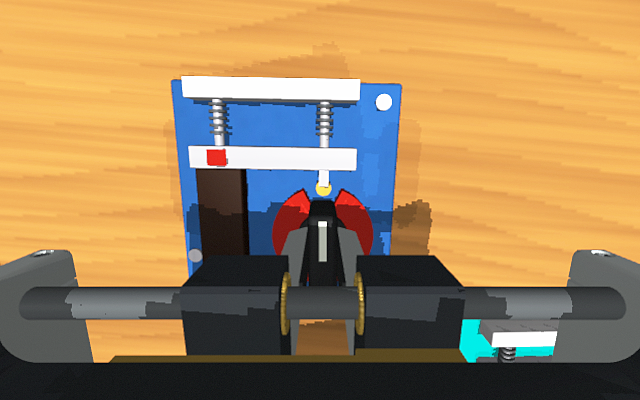

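The jaw has dropped: the roller at (323,188) sits in the notch and the bar rests on the blank. I'll release and lift straight up.

```bash
python3 -m pendant '[[[0,0.1,0,0],[0,0.1,0,0],[0,0.1,0,0],[0,0.1,0,0],[0,0.1,0,0]]]' 0; python3 -m pendant '[[[0,0,-1,0],[0,0,-3,0],[0,0,-6,0],[0,0,-9,0],[0,0,-12,0]]]';python3 -m pendant '[[[-3,0,0,0],[-6,0,0,0],[-6,0,0,0],[-6,0,0,0]]]'
python3 - <<'E'
from fit import *
s=manip.read_state();print(s["eef_pos"],s["eef_rot"],s["wrist_force"],s["clock"])
S=cams.camera("wrist");cv2.imwrite("pics/w5.png",S["frame"][:,:,::-1])
S=cams.camera("scene");cv2.imwrite("pics/s5.png",S["frame"][:,:,::-1])
E
```

```text
clock: 7.4
eef_pos: [482.8, 178.1, 41.4]
eef_rot: [-3.142, 0.0, 0.088]
wrist_force: [-0.4, -0.7, 0.1]
finger_gap: 46.7
clock: 7.9
eef_pos: [482.7, 178.0, 163.5]
eef_rot: [-3.141, -0.0, 0.088]
wrist_force: [-0.4, -0.6, -0.1]
finger_gap: 46.9
clock: 8.3
eef_pos: [423.4, 172.9, 162.4]
eef_rot: [-3.141, -0.002, 0.088]
wrist_force: [0.6, -0.3, 0.4]
finger_gap: 46.6
[423.38301678 172.87237055 162.4408218 ] [-3.14125588e+00 -1.60933450e-03  8.81464509e-02] [ 0.56918846 -0.25299033  0.35038043] 8.3
```

View pics/w5.png

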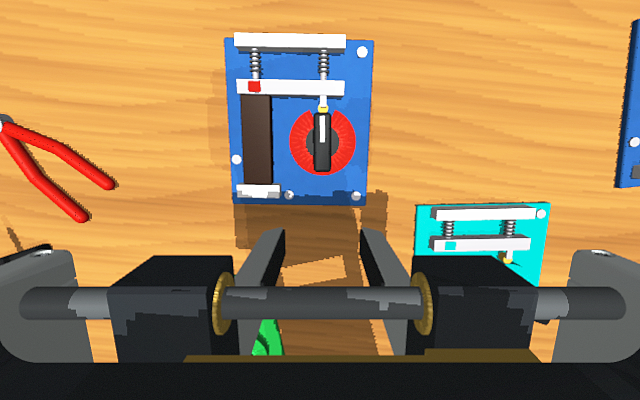

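View pics/s5.png

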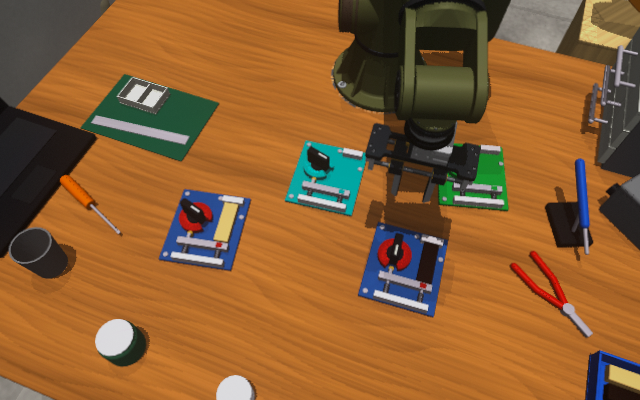

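The wrist view shows the roller at (323,108) in the notch, the jaw on the dark blank and the bar facing the roller. The pale clamp at (205,230) hasn't changed, and the gripper is clear of everything.

```bash
python3 -c "
from cell import manip; manip.sign_off()"
```

```text
the job is handed in; nothing more can be done
```

I turned the knob on the dark-blank clamp about 1.0 rad clockwise, until its jaw dropped into the cam's notch and closed on the blank. Then I let go, lifted clear and handed the job in at about 8.4 s.

- **Dark clamp:** the last pictures show the roller in the notch, the jaw bar on the blank and the knob's striped end facing the roller. I estimate the knob at about 1.2 rad. The jaw's travel I only judged by eye; I did not measure it.
- **Other clamps:** the pale clamp and the green and turquoise look-alikes were not touched, and the pale knob looks the same as at the start.
- **Contact:** the gripper is clear, with wrist force under 1 N. The highest force I read was about 15 N, a side load as the fingers closed, which I relieved with a 1.5 mm shift.
- **Disagreement:** my first position estimates for the knob differed by about 3 mm between cameras, and triangulating the network's points put it at z = 13 mm, because its regions seem to have included the cam. I corrected the position from the wrist view before gripping.

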